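# Index a copper cup on a dividing head and hold the third stop

### The arm

A 7-joint arm with a two-finger parallel gripper is mounted at the origin on the work surface. World frame = base frame: x ahead of the robot, y to its left, z up, the work surface at z = 0. Lengths are in m, angles in rad, forces in N, time in s.
With the tool pointing down it reaches from about 0.4 to 0.85 m from the base axis. Payload 10.4 kg.
Tool frame: the origin (TCP) lies on the centre line of the jaws, within the pads' length; the fingertips stand 14 mm ahead of it and the grasp point (between the pads) lies 5 mm behind it; z points along the fingers, y is the line along which they close (so a half turn about z gives the same grasp; the last joint's range is limited). The gripper opens to 87 mm and grips with 3 to 60 N. Pads are 19 mm wide; open, the fingers measure 117 mm over their backs; the gripper's body (75 mm by 190 mm) begins 51 mm behind the grasp point.
Start: joints at [1.143, 0.332, -0.065, 1.46, 0.022, 1.35, -0.088], TCP at [0.246, -0.575, 0.237] pointing down, gripper open.
Joint ranges: [-2.6, 2.6], [-0.5, 2.12], [-1.47, 1.34], [0.16, 2.42], [-1.27, 4.41], [0.06, 2.06], [-2.6, 2.6]. Speed limits (rad/s): [2.22, 2.22, 2.79, 2.79, 3.14, 3.14, 3.14].

### API

Orientations are given as a unit quaternion [w, x, y, z].
In Python, from plant import env gives the robot as it stands. The module is installed in compiled form; this text tells all that it offers.
- The arm moves only by the tool send_rows, never from a script. Its argument "steps" is a list of rows, each a list of 4 numbers: the shift along the tool's x, y, z in mm, then the turn about the tool's z in degrees. A call has 1 to 5 rows; each row is the pose to reach, as a shift and turn from the pose commanded when the call began, along the tool's axes at that moment; what a row does not reach only later rows make up. A row lasts 1/10 s, in which the tool goes at most 50 mm and 8.59 degrees, less where a joint would pass 70% of its speed; a pose out of reach is approached as far as the arm can. A call with a gripper value outside its range is refused whole. "fingers" is the opening, from 0 (shut) to 1 (fully open), set as the call begins (left out, the last holds). The fingers move at their own pace and stop on an object; "force" is the grip in N (left out, the last holds). Time passes only in rows, so rows that repeat a pose let the fingers close. It gives the time, the measured TCP pose, the force, the opening and the grip force at its end, in the units of the state.
- env.state(): the state, without advancing time (a new reading comes with each control period).
- env.snapshot(name): name is "side" or "top"; returns a dict with "img" (400x640x3 uint8, blue, green, red), "camera_matrix" (3x3 intrinsics, pixels), "origin" and "rotation" of the camera in the world. Camera axes: x right, y down, z forward; pixel columns grow to the right and rows downward; lengths in m; the calibration is good to about 2 mm. A picture is of the moment at which its call begins. There is no depth.
- env.sign_off(): hands the job in; it is judged then, once.
The state is a dict: "time": time; "qpos": joint angles; "dq": joint speeds; "joint_torque": joint torques, N m; "tool_pos": TCP position; "eef_rot": TCP orientation; "contact_force": force on the tool from outside, world axes, zero at the start; "ft_torque": the same for the moment, N m; "finger_gap": finger opening in m; "finger_force": force on a finger pad.
Only numpy, scipy, OpenCV 4.12 (cv2) and the standard library are available. Lean on these libraries where they do the work, as an engineer would, in place of code of your own. Each camera call takes 0.05 s, during which the arm holds its last target. There are 200 camera calls.

### The job

Take the copper cup from its wooden cradle, lower it mouth down over the upright steel stake of the green dividing head until it rests fully home, and let go of it. Then turn the black index knob clockwise from its red home mark, click by click, to the third stop (three white dots), without overrunning to the fourth, and finish while still gripping the knob and holding it in the third stop, because its spring turns it back home if it is released. Leave the jar, the blue pot and the hammer where they are.

Things in the scene. Friction and masses are not known exactly. Their poses are not given: they have to be found in the camera images.
- cup_mid (a point): Copper cup, straight round cylinder, 48 outer diameter, 84 long, wall 2.5, closed end 3 thick, about 0.14 kg, loose. Point on its axis half-way along; z runs along the cup from closed end to open mouth. Starts lying level in the cradle, axis 46 above the table, mouth pointing away from the robot within about 25 degrees.
- cup: The same copper cup; origin at the centre of the outside of its closed end, z towards the mouth.
- cup_floor (a point): Centre of the inside face of the cup's closed end, 39 from cup_mid away from the mouth. When the cup is fully home this point rests on stake_tip.
- stake_tip (a point): Centre of the flat top of the upright steel stake, 118 above the table. Stake 34 in diameter, its top 26 tapering to a flat of 18; brass collar at its foot, 48 diameter, top 36 above the table. A cup that is home hangs on the stake's top, its mouth about 37 above the table. The stake is geared to the knob and turns with it; their axes are 128 apart.
- knob_grip (a point): Point to grip on the black bar knob, on its upright turning axis, 58 above the table. The bar is 44 long, 12 thick, 34 high (top 74 above the table); x runs along the bar towards its red pointer, y across it, z up. Under the bar is a brass index disc, 68 diameter over its bumps, top 32 above the table.
- knob (a joint): Turn of the knob, rad: 0 at home, growing clockwise from above. Spring-ball stops at 0.42, 0.84, 1.26 (third), 1.68, 2.10. The resisting moment jumps by about 0.17 N m (to 0.20-0.25) just as a stop or home is left, then eases steadily to 0.05-0.10 as the next is reached. A return spring (0.12 N m at home, 0.17 at the third) beats the stops and drives the knob home if let go.
- cradle: Wooden cradle, fixed; origin at the centre of its underside, x along the cup's axis towards the mouth. A block 50 long and 32 wide (narrower than the cup), top 24 above the table, on a foot 70 x 60, 6 high, so fingers can close on the cup's two sides.
- head: Green dividing head, fixed, base plate 130 x 260, 26 thick; origin at the centre of its underside, x along the short side away from the robot. Knob axis at y = -62, stake axis at y = +66. Marks by the disc: red dot home; one, two, three white dots for stops one to three; single black dots after.
- jar_mid (a point): Bystander: closed glass jar with brass cap, 56 diameter, 85 high; this point is on its axis half-way up.
- pot_mid (a point): Bystander: blue ceramic pot, 84 diameter, 75 high; this point is on its axis half-way up.
- mallet: Bystander: a small hammer, 160 long, lying on the bench; origin on its underside near the middle, x along its handle towards the head.
Mind the look-alikes: they are no part of the job. What is shaped like the cup but pink or turquoise is not meant.

How it is judged:
On the way, in this order (a step that is already met when the one before it is completed fails the run):
1. the cup rests mouth down and fully home on the stake, let go, with the knob still at home (horizontal distance between cup_floor and stake_tip below 0.008 m and distance between cup_floor and stake_tip below 0.01 m and angle between cup_mid's own z axis and vertical above 3 rad and contact force between the fingers and cup below 0.1 N and value of joint knob below 0.2 rad and linear speed of cup below 0.02 m/s), for 0.2 s.
2. the knob is gripped and has clicked past the first bump (value of joint knob above 0.3 rad and contact force between the fingers and knob above 1 N).
3. the knob is in the third stop (value of joint knob between 1.13 and 1.39 rad), for 0.2 s.
At the end, for the whole second after the job is handed in: The cup rests untouched, mouth down (within 8 degrees) on the stake, its inner floor within 10 mm of the stake's tip (8 mm sideways); the fingers grip the knob with more than 2 N and hold it still at the third stop, 1.26 rad within 0.13 (all of step 3 and horizontal distance between cup_floor and stake_tip below 0.008 m and distance between cup_floor and stake_tip below 0.01 m and angle between cup_mid's own z axis and vertical above 3 rad and contact force between the fingers and cup below 0.1 N and velocity of joint knob between -0.1 and 0.1 rad/s and contact force between the fingers and knob above 2 N); the arm keeps its last pose, push and grip.
It fails at once if the knob is overrun past the third stop, onto the bump before the fourth (value of joint knob above 1.46 rad).
It fails at once if a bystander is pushed more than 30 mm (distance of any of jar_mid, pot_mid, mallet from where it was at the start of the episode above 0.03 m).
It also fails if it takes over 72 s, if anything falls off the work surface, if the arm or the gripper's body presses on something with over 40 N, if the wrist force passes 120 N, or if a joint passes its speed limit or range.

## Working session

There is one attempt and no reset: what is moved stays moved. The work goes in short steps, Python scripts to look and compute and a tool call to move; the robot and the scene stay as the last step left them, time stands still between calls to the robot, and variables do not carry over. Pictures are saved under pics/ and viewed, at most 10 in all, crops included, and the job is handed in when it is done.

Besides the shell and the picture viewer there is one more tool, called after "Request:" as a command line: name --pt "numbers of a row" for each row, then --argument value for the rest. send_rows: Moves the arm, as the interface text tells. Its arguments: {"type":"object","properties":{"steps":{"type":"array","items":{"type":"array","items":{"type":"number"}}},"fingers":{"type":"number"},"force":{"type":"number"}},"required":["steps"]}

```bash
mkdir -p pics; cat > h.py <<'E'
import numpy as np, cv2, json
from plant import env
from scipy.spatial.transform import Rotation as R
def snap(n,name=None):
    s=env.snapshot(n)
    if name: cv2.imwrite(f'pics/{name}.png',s['img']); 
    return s
def ray(s,u,v):
    K=np.array(s['camera_matrix']);d=np.array(s['rotation'])@np.linalg.inv(K)@[u,v,1]
    return np.array(s['origin']),d
def onz(s,u,v,z):
    o,d=ray(s,u,v);return o+d*(z-o[2])/d[2]
def proj(s,p):
    c=np.array(s['rotation']).T@(np.array(p)-s['origin']);q=np.array(s['camera_matrix'])@c;return q[:2]/q[2]
E
python3 - <<'E'
from h import *
for n in('top','side'):
    s=snap(n,n+'0');print(n,s['origin'],np.round(s['rotation'],3).tolist(),s['camera_matrix'])
print(env.state())
E
```

```text
top [ 0.27000749 -0.0292042   1.26178975] [0.078, -0.694, 0.711, -0.078] [[476.36483322   0.         325.20549288]
 [  0.         476.36483322 202.47493447]
 [  0.           0.           1.        ]]
side [0.32601626 0.78427228 0.68045837] [0.049, -0.121, 0.881, -0.455] [[405.44911806   0.         315.12154359]
 [  0.         405.44911806 192.67106868]
 [  0.           0.           1.        ]]
{'time': 0.1, 'qpos': array([ 1.14340931,  0.33277129, -0.06470466,  1.46083106,  0.02159451,
        1.34989711, -0.08849725]), 'dq': array([ 0.00043213, -0.0007138 , -0.00116582, -0.00141056,  0.0005455 ,
        0.00028016, -0.0008328 ]), 'joint_torque': array([ 1.61213684e-03, -6.24547648e+01,  2.47800857e-02, -3.90714669e+01,
       -6.14055851e-02,  3.66337539e-02,  5.08134804e-05]), 'tool_pos': array([ 0.24601711, -0.5741995 ,  0.23586938]), 'eef_rot': array([-5.88209887e-04,  9.79585601e-01,  2.01026574e-01, -1.45041320e-04]), 'contact_force': array([ 0.02078593, -0.00600984,  0.21082368]), 'ft_torque': array([ 0.04737645, -0.01203939, -0.00572229]), 'finger_force': 0.0, 'finger_gap': 0.08724705851253955}
```

View pics/top0.png

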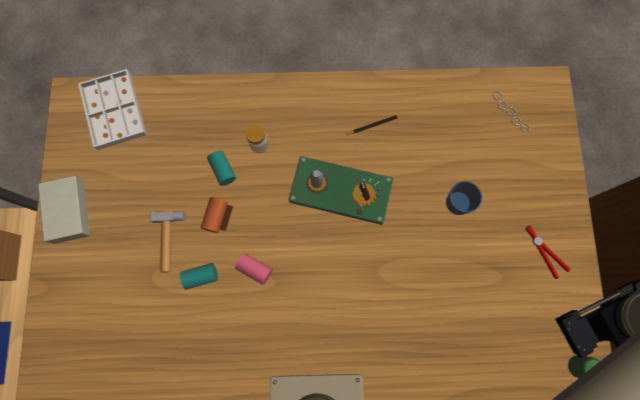

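View pics/side0.png

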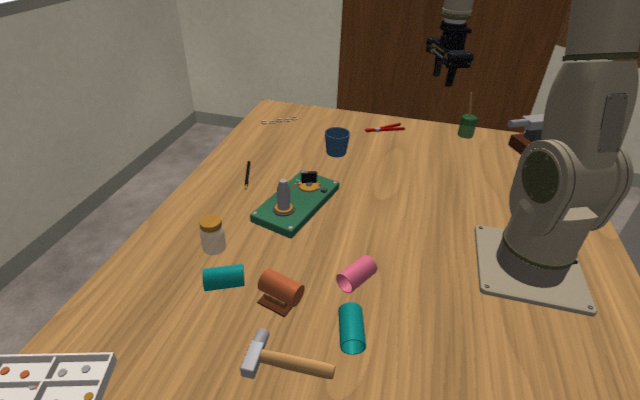

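Copper-cup candidates in the top view: copper at (216,214), pink at (254,268), turquoise at (221,167) and (199,276). The copper one is in the wooden cradle, so I choose it. The jar is at (257,138), the pot at (464,197), the hammer at (167,235), the stake at (317,180) and the knob at (364,192). I'll check the choice in a close crop and measure.

```bash
sed -i "s/np.array(s\['rotation'\])/rot(s)/g" h.py; cat >> h.py <<'E'
def rot(s):
    q=np.array(s['rotation']); return R.from_quat(q,scalar_first=True).as_matrix() if q.size==4 else q
def mask(s,lo,hi,box):
    h=cv2.cvtColor(s['img'],cv2.COLOR_BGR2HSV);m=cv2.inRange(h,np.array(lo),np.array(hi))
    k=np.zeros_like(m);x0,y0,x1,y1=box;k[y0:y1,x0:x1]=m[y0:y1,x0:x1];return k
def big(m):
    c=max(cv2.findContours(m,0,2)[0],key=cv2.contourArea);return c
E
python3 - <<'E'
from h import *
t=snap('top');s=snap('side')
for p in [(0.246,-0.575,0.237)]: print('tcp',proj(t,p),proj(s,p))
a=cv2.resize(t['img'][180:250,180:260],(400,350),interpolation=2)
b=cv2.resize(t['img'][150:230,285:400],(400,278),interpolation=2)
c=cv2.resize(s['img'][255:325,245:325],(400,350),interpolation=2)
d=cv2.resize(s['img'][160:240,245:345],(400,320),interpolation=2)
im=np.zeros((700,800,3),np.uint8)
im=np.zeros((600,800,3),np.uint8);im[:300,:400]=a[:300];im[:278,400:]=b;im[300:600,:400]=c[:300];im[280:600,400:]=d
cv2.imwrite('pics/crop1.png',im)
# copper, green plate
h=cv2.cvtColor(t['img'],cv2.COLOR_BGR2HSV)
for p in [(216,208),(212,222),(227,218),(340,200),(205,245)]: print(p,h[p[1],p[0]])
m=mask(t,(50,60,20),(90,255,255),(270,140,410,240));c=big(m);r=cv2.minAreaRect(c)
bx=cv2.boxPoints(r);P=np.array([onz(t,*q,0.026) for q in bx]);print('head',r,np.round(P,3).tolist(),P.mean(0))
m=mask(t,(0,120,60),(13,255,255),(190,185,245,245));c=big(m);r=cv2.minAreaRect(c)
bx=cv2.boxPoints(r);P=np.array([onz(t,*q,0.046) for q in bx]);print('cup',r,np.round(P,3).tolist(),P.mean(0))
E
```

```text
tcp [587.79222738 315.60134678] [443.16468481  75.19331293]
(216, 208) [ 11 179 172]
(212, 222) [ 10 180 176]
(227, 218) [ 11 170  78]
(340, 200) [65 98 86]
(205, 245) [ 16 145 163]
head ((340.5803527832031, 189.28359985351562), (95.85295867919922, 46.09416580200195), 13.240520477294922) [[0.557, 0.065, 0.026], [0.681, 0.035, 0.026], [0.613, -0.215, 0.026], [0.491, -0.181, 0.026]] [ 0.58548837 -0.07412421  0.026     ]
cup ((216.75001525878906, 215.25001525878906), (24.349536895751953, 34.152591705322266), 18.43494987487793) [[0.486, 0.293, 0.046], [0.572, 0.268, 0.046], [0.55, 0.207, 0.046], [0.465, 0.233, 0.046]] [0.51809381 0.25035619 0.046     ]
```

View pics/crop1.png

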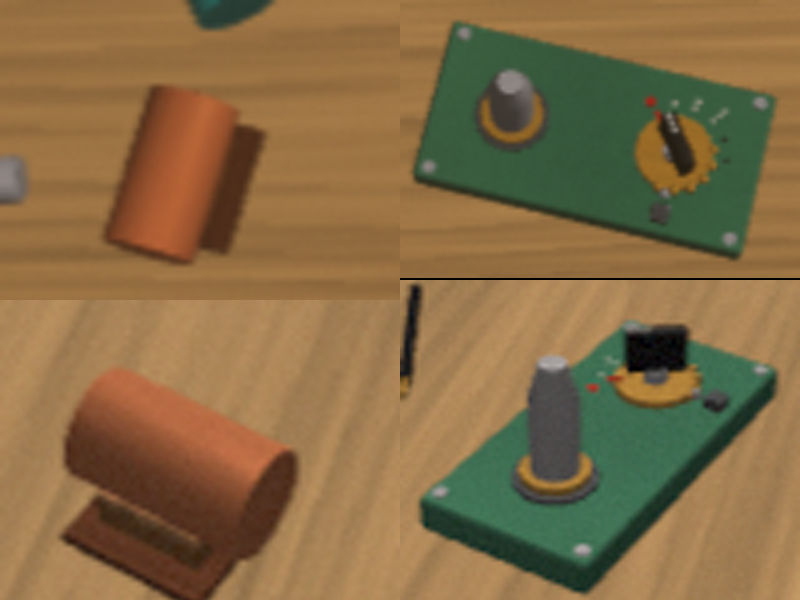

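```bash
python3 - <<'E'
from h import *
t=snap('top');s=snap('side')
for p in [(218.8,199.3),(209.5,230.2)]: print('cup end',onz(t,*p,.046).round(4))
m=mask(t,(0,120,115),(13,255,255),(190,185,245,245));r=cv2.minAreaRect(big(m));print(r)
bx=cv2.boxPoints(r);P=np.array([onz(t,*q,0.046) for q in bx]);print('cup',np.round(P,4).tolist(),P.mean(0))
def tri(a,b):
    (o1,d1),(o2,d2)=ray(t,*a),ray(s,*b)
    k=np.linalg.lstsq(np.c_[d1,-d2],o2-o1,rcond=None)[0];A=o1+k[0]*d1;B=o2+k[1]*d2;return (A+B)/2,np.linalg.norm(A-B)
print('stake',onz(t,316.6,173,.118),onz(s,283,180.5,.118),tri((316.6,173),(283,180.5)))
print('stake foot',onz(t,317.2,183.4,.036))
# knob bar dark pixels
m=mask(t,(0,0,0),(180,255,45),(352,172,376,206));c=big(m);r=cv2.minAreaRect(c);print('bar',r,[onz(t,*q,.065).round(4).tolist() for q in cv2.boxPoints(r)],onz(t,*r[0],.058))
m=mask(s,(0,0,0),(180,255,45),(295,165,325,190));x,y,w,h=cv2.boundingRect(big(m));print('bar side',x,y,w,h,onz(s,x+w/2,y+h/2,.057))
# disc (brass)
m=mask(t,(15,150,90),(30,255,255),(345,172,385,212));r=cv2.fitEllipse(big(m));print('disc',r,onz(t,*r[0],.032))
m=mask(t,(15,150,90),(30,255,255),(303,165,330,200));r=cv2.fitEllipse(cv2.convexHull(big(m)));print('collar',r,onz(t,*r[0],.036))
for n,p in [('red',(285+250/3.478,150+101/3.478)),('c1',(285+64/3.478,150+33/3.478)),('c2',(285+361/3.478,150+102/3.478)),('c3',(285+330/3.478,150+239/3.478)),('c4',(285+28/3.478,150+167/3.478))]: print(n,onz(t,*p,.027).round(4))
E
```

```text
cup end [0.5603 0.2461 0.046 ]
cup end [0.4788 0.2681 0.046 ]
((215.18209838867188, 213.93353271484375), (16.42249298095703, 32.67497634887695), 17.818889617919922)
cup [[0.4877, 0.2868, 0.046], [0.57, 0.2633, 0.046], [0.5554, 0.2219, 0.046], [0.4736, 0.246, 0.046]] [0.52165356 0.25451237 0.046     ]
stake [ 0.60461371 -0.01269895  0.118     ] [ 0.60527784 -0.00876662  0.118     ] (array([ 0.60603744, -0.01257671,  0.11519074]), np.float64(0.0011662314001625463))
stake foot [ 0.59977696 -0.01254233  0.036     ]
bar ((364.0259094238281, 191.5603485107422), (15.231548309326172, 3.807887077331543), 66.80140686035156) [[0.5842, -0.1221, 0.065], [0.588, -0.1313, 0.065], [0.5502, -0.1452, 0.065], [0.5465, -0.136, 0.065]] [ 0.56889281 -0.1342933   0.058     ]
bar side 301 173 16 10 [ 0.57039632 -0.12779443  0.057     ]
disc ((363.864990234375, 194.2975616455078), (19.842878341674805, 21.141504287719727), 80.92123413085938) [ 0.56787016 -0.13582284  0.032     ]
collar ((316.7190246582031, 182.39407348632812), (16.198143005371094, 17.291852951049805), 94.74723815917969) [ 0.60258008 -0.01131716  0.036     ]
red [ 0.6117 -0.1193  0.027 ]
c1 [0.6702 0.0237 0.027 ]
c2 [ 0.6088 -0.2049  0.027 ]
c3 [ 0.5018 -0.1757  0.027 ]
c4 [0.5635 0.0527 0.027 ]
```

The crop shows the copper cup lying in the cradle with its mouth away from the robot. It also shows the stake and the knob, whose pointer is at the red mark. Estimates: cup closed end (0.479,0.268) with axis yaw −15°, stake (0.603,−0.012), knob (0.569,−0.136) with the bar at about 21°.

```bash
cat > go.py <<'E'
import sys
from h import *
# usage: go.py x y z yawdeg : shift in current tool axes (mm), turn deg
st=env.state();M=R.from_quat(st['eef_rot'],scalar_first=True).as_matrix()
yaw=np.degrees(np.arctan2(M[1,0],M[0,0]))
for a in sys.argv[1:]:
    x,y,z,w=map(float,a.split(','))
    print(a,'->',(M.T@(np.array([x,y,z])-st['tool_pos'])*1000).round(1),'turn',round((yaw-w+180)%360-180,1))
print('yaw',yaw.round(2),'t',st['time'],'tilt',M[:,2].round(4),'q',st['qpos'].round(2),'pos',st['tool_pos'].round(4))
E
python3 go.py .45,-.25,.25,-15.1 .4935,.264,.25,-15.1
```

```text
.45,-.25,.25,-15.1 -> [ 315.2 -217.9  -13.6] turn 38.3
.4935,.264,.25,-15.1 -> [ 557.6 -673.2  -13.4] turn 38.3
yaw 23.19 t 0.3 tilt [-1.e-04  3.e-04 -1.e+00] q [ 1.14  0.33 -0.06  1.46  0.02  1.35 -0.09] pos [ 0.2461 -0.5744  0.2363]
```

Request:
send_rows --pt "38 -27 -3" --pt "76 -54 -6" --pt "114 -81 -9" --pt "152 -108 -12" --pt "190 -135 -14" --fingers 1

```text
invalid input at $.steps[0]: expected 4 numbers
```

Request:
send_rows --pt "38 -27 -3 0" --pt "76 -54 -6 0" --pt "114 -81 -9 0" --pt "152 -108 -12 0" --pt "190 -135 -14 0" --fingers 1

```text
time: 0.8
tool_pos: [0.3683, -0.3739, 0.2509]
eef_rot: [0.0, 0.98, 0.201, 0.0]
contact_force: [0.4, -0.6, -0.2]
finger_gap: 0.087
finger_force: 0.0
```

Request:
send_rows --pt "38 -27 0 0" --pt "76 -54 0 0" --pt "110 -85 0 0" --pt "132 -125 0 0" --pt "152 -166 0 0"

```text
time: 1.3
tool_pos: [0.4423, -0.1611, 0.2505]
eef_rot: [0.0, 0.98, 0.201, 0.0]
contact_force: [0.4, 0.9, -0.3]
finger_gap: 0.0869
finger_force: 0.0
```

Request:
send_rows --pt "21 -41 0 0" --pt "42 -82 0 0" --pt "63 -123 0 0" --pt "84 -164 0 0" --pt "105 -205 0 0"

```text
time: 1.8
tool_pos: [0.4575, 0.0684, 0.2508]
eef_rot: [0.0, 0.98, 0.201, 0.0]
contact_force: [0.9, 0.2, -0.7]
finger_gap: 0.0869
finger_force: 0.0
```

```bash
python3 go.py .4935,.264,.2,-15.1
```

```text
.4935,.264,.2,-15.1 -> [ 110.  -165.6   50.8] turn 38.3
yaw 23.18 t 1.8 tilt [ 9.e-04 -6.e-04 -1.e+00] q [ 0.44 -0.   -0.67  1.82 -0.    1.33 -1.4 ] pos [0.4575 0.0684 0.2508]
```

Request:
send_rows --pt "22 -33 10 8" --pt "44 -66 20 16" --pt "66 -99 30 24" --pt "88 -132 40 32" --pt "110 -166 51 38.3"

```text
time: 2.3
tool_pos: [0.4927, 0.2539, 0.2021]
eef_rot: [0.0, 0.994, -0.109, 0.0]
contact_force: [0.3, -0.2, 1.5]
finger_gap: 0.0873
finger_force: 0.0
```

```bash
python3 go.py .4935,.264,.051,-15.1; python3 - <<'E'
from h import *
t=snap('top');s=snap('side','s1')
a=t['img'][150:270,150:300];im=np.hstack([cv2.resize(a,(480,384),interpolation=2),cv2.resize(s['img'][200:340,190:330],(320,320),interpolation=2).repeat(1,0) if 0 else cv2.copyMakeBorder(cv2.resize(s['img'][220:340,200:300],(320,384)),0,0,0,0,0)])
cv2.imwrite('pics/c2.png',im)
E
```

```text
.4935,.264,.051,-15.1 -> [ -1.5 -10.  151.1] turn 2.5
yaw -12.56 t 2.3 tilt [ 6.e-04 -2.e-04 -1.e+00] q [ 0.1   0.29 -0.78  1.67  0.21  1.27 -2.51] pos [0.4927 0.2539 0.2021]
```

View pics/c2.png

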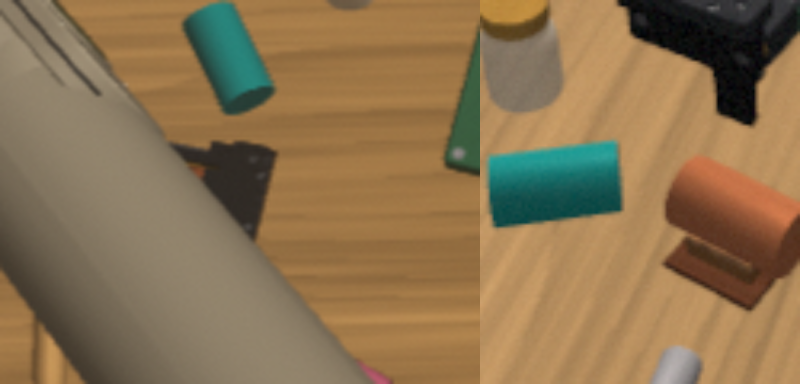

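The picture shows the gripper over the copper cup, with the jar and turquoise cups clear of it. Joint 7 is near its limit, so I'll use the half-turned equivalent grasp.

Request:
send_rows --pt "0 0 0 -8.5" --pt "0 0 0 -17" --pt "0 0 0 -25.5" --pt "0 0 0 -34" --pt "0 0 0 -42.5"

```text
time: 2.9
tool_pos: [0.4924, 0.2523, 0.2024]
eef_rot: [0.0, 0.964, 0.264, 0.0]
contact_force: [-0.1, 0.8, -0.0]
finger_gap: 0.0874
finger_force: 0.0
```

Request:
send_rows --pt "0 0 0 -8.5" --pt "0 0 0 -17" --pt "0 0 0 -25.5" --pt "0 0 0 -34" --pt "0 0 0 -42.5"

```text
time: 3.4
tool_pos: [0.4924, 0.2522, 0.2024]
eef_rot: [0.0, 0.803, 0.596, -0.0]
contact_force: [-0.7, 0.5, -0.2]
finger_gap: 0.0872
finger_force: 0.0
```

Request:
send_rows --pt "0 0 0 -8.5" --pt "0 0 0 -17" --pt "0 0 0 -25.5" --pt "0 0 0 -34" --pt "0 0 0 -42.5"

```text
time: 3.9
tool_pos: [0.4924, 0.2522, 0.2024]
eef_rot: [0.0, 0.532, 0.846, -0.0]
contact_force: [0.1, -0.5, -0.6]
finger_gap: 0.0872
finger_force: 0.0
```

Request:
send_rows --pt "0 0 0 -8.5" --pt "0 0 0 -17" --pt "0 0 0 -25.5" --pt "0 0 0 -34" --pt "0 0 0 -42.5"

```text
time: 4.4
tool_pos: [0.4925, 0.2521, 0.2024]
eef_rot: [0.0, 0.19, 0.982, -0.0]
contact_force: [-0.1, 0.1, 0.1]
finger_gap: 0.0868
finger_force: 0.0
```

```bash
python3 go.py .4935,.264,.041,164.9
```

```text
.4935,.264,.041,164.9 -> [  3.6  11.5 161.4] turn -6.8
yaw 158.15 t 4.4 tilt [ 3.e-04 -8.e-04 -1.e+00] q [ 0.45  0.51 -1.3   1.65  0.5   1.37  0.27] pos [0.4925 0.2521 0.2024]
```

Request:
send_rows --pt "4 11.5 0 -6.8" --pt "4 11.5 45 -6.8" --pt "4 11.5 90 -6.8" --pt "4 11.5 115 -6.8" --pt "4 11.5 115 -6.8"

```text
time: 4.9
tool_pos: [0.4915, 0.2631, 0.0842]
eef_rot: [-0.002, 0.134, 0.991, -0.002]
contact_force: [0.0, 0.1, 0.7]
finger_gap: 0.0869
finger_force: 0.0
```

```bash
python3 go.py .4935,.264,.042,164.9; python3 - <<'E'
from h import *
t=snap('top');s=snap('side')
im=np.hstack([cv2.resize(t['img'][170:260,170:260],(400,400),interpolation=2),cv2.resize(s['img'][230:330,220:320],(400,400),interpolation=2)])
cv2.imwrite('pics/c3.png',im)
E
```

```text
.4935,.264,.042,164.9 -> [-1.9  1.6 42.2] turn -0.3
yaw 164.62 t 4.9 tilt [-0.0046 -0.0029 -1.    ] q [ 0.35  0.65 -1.2   1.76  0.65  1.2   0.27] pos [0.4915 0.2631 0.0842]
```

View pics/c3.png

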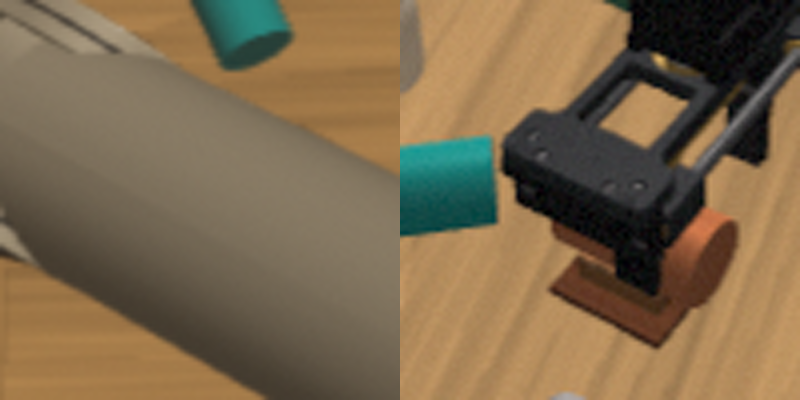

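The picture shows the fingers straddling the copper cup near its closed end, clear of the turquoise one. Descending and closing gently so the cup can swing mouth-down in the grip.

Request:
send_rows --pt "0 1 20 0" --pt "0 1 42 0" --pt "0 1 42 0" --pt "0 1 42 0"

```text
time: 5.4
tool_pos: [0.4936, 0.2662, 0.0464]
eef_rot: [0.0, 0.134, 0.991, 0.0]
contact_force: [-1.0, -0.0, 0.3]
finger_gap: 0.087
finger_force: 0.0
```

Request:
send_rows --pt "0 0 0 0" --pt "0 0 0 0" --pt "0 0 0 0" --pt "0 0 0 0" --pt "0 0 0 0" --fingers 0 --force 4

```text
time: 5.9
tool_pos: [0.4932, 0.2659, 0.0455]
eef_rot: [0.0, 0.134, 0.991, -0.0]
contact_force: [-0.3, -0.2, -0.7]
finger_gap: 0.0548
finger_force: 0.0
```

Request:
send_rows --pt "0 0 0 0" --pt "0 0 0 0" --pt "0 0 0 0" --pt "0 0 0 0" --pt "0 0 0 0"

```text
time: 6.4
tool_pos: [0.4929, 0.2656, 0.0452]
eef_rot: [-0.0, 0.134, 0.991, -0.0]
contact_force: [-3.3, -3.8, 3.3]
finger_gap: 0.049
finger_force: 4.0
```

Request:
send_rows --pt "0 0 -8 0" --pt "0 0 -16 0" --pt "0 0 -26 0" --pt "0 0 -40 0" --pt "0 0 -60 0"

```text
time: 6.9
tool_pos: [0.493, 0.2659, 0.1063]
eef_rot: [-0.0, 0.134, 0.991, -0.0]
contact_force: [0.4, 0.1, -1.8]
finger_gap: 0.0484
finger_force: 4.0
```

Request:
send_rows --pt "0 0 -25 0" --pt "0 0 -50 0" --pt "0 0 -75 0" --pt "0 0 -90 0" --pt "0 0 -90 0"

```text
time: 7.4
tool_pos: [0.4938, 0.2667, 0.1976]
eef_rot: [0.001, 0.134, 0.991, 0.001]
contact_force: [1.3, 0.1, -1.2]
finger_gap: 0.0489
finger_force: 4.0
```

```bash
python3 go.py .603,-.012,.235,164.9; python3 - <<'E'
from h import *
s=snap('side')
cv2.imwrite('pics/c4.png',cv2.resize(s['img'][150:330,180:360],(540,540),interpolation=2))
E
```

```text
.603,-.012,.235,164.9 -> [-179.4 -239.6  -37.4] turn -0.3
yaw 164.6 t 7.4 tilt [ 0.0031  0.0013 -1.    ] q [ 0.42  0.54 -1.31  1.64  0.53  1.37  0.34] pos [0.4938 0.2667 0.1976]
```

View pics/c4.png

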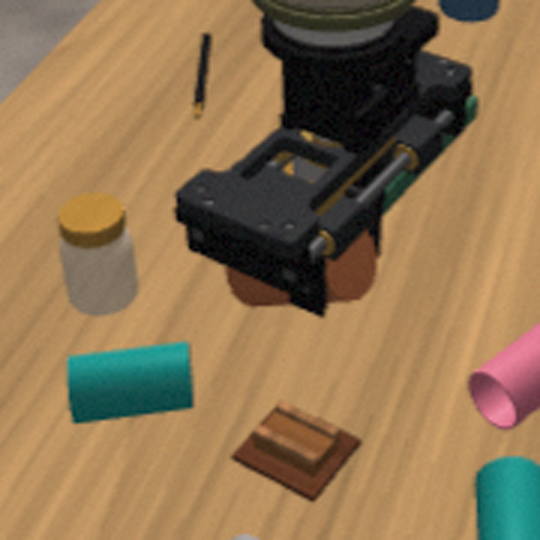

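The picture shows the cup lifted out of the cradle but still lying level in the grip. I'll work out where along the cup the grip is.

```bash
python3 - <<'E'
from h import *
s=snap('side');st=env.state()
M=R.from_quat(st['eef_rot'],scalar_first=True).as_matrix();g=st['tool_pos']-.005*M[:,2]
u=-M[:,0]
print('grip',(proj(s,g)-[180,150])*3)
for a in(-.024,.024):
  for k in (-.015,.069,-.042,.042): 
    print(a,k,((proj(s,g+u*k+np.array([0,0,a]))-[180,150])*3).round())
f=g-M[:,1]*.04;print('fingers',(proj(s,g+M[:,1]*.03+M[:,2]*.019)-[180,150])*3,(proj(s,g-M[:,1]*.03+M[:,2]*.019)-[180,150])*3)
m=mask(s,(0,110,30),(14,255,255),(240,220,315,260));x,y,w,h=cv2.boundingRect(big(m));print([(x-180)*3,(y-150)*3,w*3,h*3])
ys,xs=np.nonzero(m);print((xs.min()-180)*3,(xs.max()-180)*3,(ys.min()-150)*3,(ys.max()-150)*3)
E
```

```text
grip [337.98430112 253.75240342]
-0.024 -0.015 [359. 293.]
-0.024 0.069 [246. 244.]
-0.024 -0.042 [398. 309.]
-0.024 0.042 [281. 259.]
0.024 -0.015 [360. 232.]
0.024 0.069 [242. 184.]
0.024 -0.042 [400. 248.]
0.024 0.042 [278. 199.]
fingers [310.33911406 307.21989663] [364.54123802 249.5018794 ]
[324, 228, 54, 78]
228 381 216 306
```

The cup is gripped about 15 mm from the closed end and has drooped only about 30°. I'll drop to 3 N and carry it, then if needed push its side against the fixed stake to swing it upright.

Request:
send_rows --pt "-9 -48 0 0" --pt "-18 -96 0 0" --pt "-28 -144 0 0" --pt "-38 -192 0 0" --pt "-49 -240 0 0" --force 3

```text
time: 8.0
tool_pos: [0.4755, 0.0193, 0.1941]
eef_rot: [-0.001, 0.134, 0.991, -0.0]
contact_force: [0.9, -0.0, -1.5]
finger_gap: 0.0488
finger_force: 3.0
```

Request:
send_rows --pt "0 0 0 0" --pt "0 0 0 0"

```text
time: 8.2
tool_pos: [0.4761, 0.0196, 0.1944]
eef_rot: [-0.001, 0.136, 0.991, -0.0]
contact_force: [-0.8, 1.1, -0.7]
finger_gap: 0.0487
finger_force: 3.0
```

```bash
python3 go.py .603,-.012,.113,164.9; python3 - <<'E'
from h import *
s=snap('side');st=env.state()
M=R.from_quat(st['eef_rot'],scalar_first=True).as_matrix();g=st['tool_pos']-.005*M[:,2]
u=-M[:,0];x0,y0=(proj(s,g)-[75,75]).astype(int)
for k,d in((.069,0),(.06,-.035),(.035,-.06),(0,-.069)): print(k,d,((proj(s,g+u*k+[0,0,d])-[x0,y0])*4).round())
cv2.imwrite('pics/c5.png',cv2.resize(s['img'][y0:y0+150,x0:x0+150],(600,600),interpolation=2))
E
```

```text
.603,-.012,.113,164.9 -> [-130.8    3.9   81.2] turn -0.6
yaw 164.35 t 8.2 tilt [-1.4e-03 -3.0e-04 -1.0e+00] q [ 1.14  0.31 -1.43  1.85  0.32  1.27  0.92] pos [0.4761 0.0196 0.1944]
0.069 0 [197. 269.]
0.06 -0.035 [210. 325.]
0.035 -0.06 [245. 373.]
0 -0.069 [296. 403.]
```

View pics/c5.png

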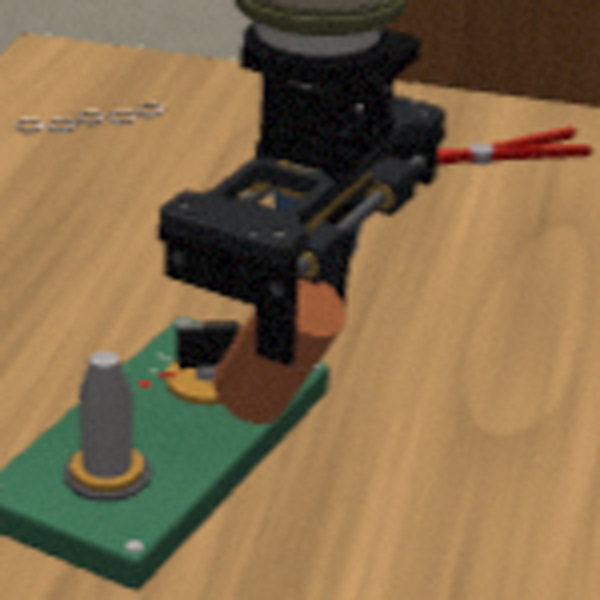

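The cup now hangs about 55° down, and the stake is ahead at (105,420) in the crop. I'll descend and press the cup's lower side against the stake to bring it vertical.

Request:
send_rows --pt "-10 4 23 0" --pt "-20 4 46 0" --pt "-30 4 69 0" --pt "-40 4 69 0" --pt "-50 4 69 0"

```text
time: 8.75
tool_pos: [0.5263, 0.014, 0.1266]
eef_rot: [-0.0, 0.132, 0.991, 0.0]
contact_force: [0.9, -0.1, -1.5]
finger_gap: 0.0487
finger_force: 3.0
```

Request:
send_rows --pt "-8 0 0 0" --pt "-16 0 0 0" --pt "-24 0 0 0" --pt "-32 0 0 0" --pt "-38 0 0 0"

```text
time: 9.25
tool_pos: [0.5633, 0.0017, 0.1266]
eef_rot: [0.0, 0.134, 0.991, -0.0]
contact_force: [1.2, -0.4, -0.8]
finger_gap: 0.0489
finger_force: 3.0
```

```bash
python3 go.py .603,-.012,.113,164.9; python3 - <<'E'
from h import *
s=snap('side');st=env.state()
M=R.from_quat(st['eef_rot'],scalar_first=True).as_matrix();g=st['tool_pos']-.005*M[:,2]
u=-M[:,0];x0,y0=(proj(s,g)-[75,75]).astype(int)
for k,d in((.024,-.069),(-.024,-.069),(0,0)): print(k,d,((proj(s,g+u*k+[0,0,d])-[x0,y0])*4).round())
cv2.imwrite('pics/c6.png',cv2.resize(s['img'][y0:y0+150,x0:x0+150],(600,600),interpolation=2))
E
```

```text
.603,-.012,.113,164.9 -> [-41.9  -2.6  13.6] turn -0.3
yaw 164.57 t 9.25 tilt [ 3.e-04 -1.e-04 -1.e+00] q [ 0.83  0.56 -1.17  1.72  0.55  1.23  0.82] pos [0.5633 0.0017 0.1266]
0.024 -0.069 [271. 382.]
-0.024 -0.069 [336. 407.]
0 0 [303. 304.]
```

View pics/c6.png

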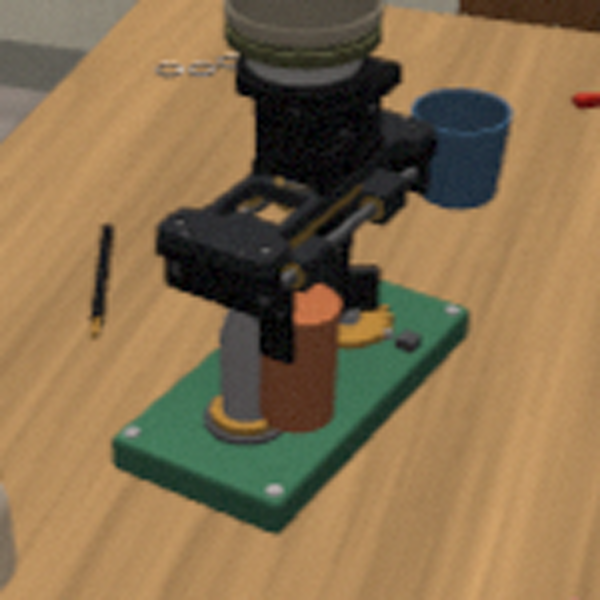

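The picture shows the cup upright against the stake, mouth down. Now I grip a bit firmer, raise it and move over the stake.

Request:
send_rows --pt "2 0 0 0" --pt "2 0 -20 0" --pt "2 0 -45 0" --pt "2 0 -70 0" --pt "2 0 -84 0" --force 8

```text
time: 9.8
tool_pos: [0.5608, 0.003, 0.2122]
eef_rot: [0.001, 0.134, 0.991, -0.0]
contact_force: [-0.3, -0.1, -1.6]
finger_gap: 0.0487
finger_force: 8.0
```

Request:
send_rows --pt "-11 -1 0 0" --pt "-22 -2 0 0" --pt "-33 -3 0 0" --pt "-44 -3 0 0" --pt "-44 -3 0 0"

```text
time: 10.3
tool_pos: [0.6033, -0.0126, 0.2092]
eef_rot: [-0.001, 0.134, 0.991, 0.0]
contact_force: [0.1, 0.4, -2.1]
finger_gap: 0.0488
finger_force: 8.0
```

```bash
python3 go.py .603,-.012,.113,164.9; python3 - <<'E'
from h import *
s=snap('side');t=snap('top');st=env.state()
x0,y0,x1,y1=225,80,345,200
p=(proj(s,(.603,-.012,.118)));print('stake',p,(p-[x0,y0])*5, 'cup bottom ref',[((proj(s,st['tool_pos']+np.array([k,0,-.069]))-[x0,y0])*5).round() for k in(-.024,0,.024)])
im=np.zeros((600,800,3),np.uint8);im[:,:600]=cv2.resize(s['img'][y0:y1,x0:x1],(600,600),interpolation=2)
cv2.imwrite('pics/c7.png',im[:,:600])
E
```

```text
.603,-.012,.113,164.9 -> [ 0.3  0.4 96.2] turn -0.3
yaw 164.55 t 10.3 tilt [-0.0011  0.001  -1.    ] q [ 0.79  0.57 -1.18  1.51  0.52  1.41  0.89] pos [ 0.6033 -0.0126  0.2092]
stake [284.28398716 179.95792626] [296.41993581 499.78963128] cup bottom ref [array([343., 470.]), array([297., 462.]), array([251., 454.])]
```

View pics/c7.png

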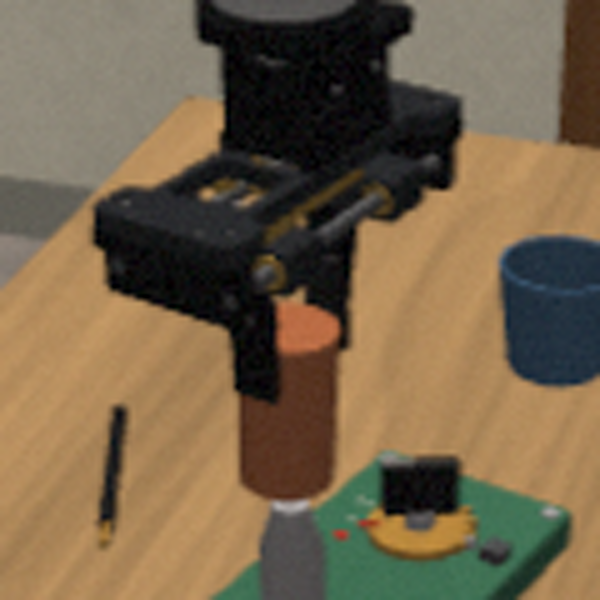

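The picture shows the cup upright over the stake tip (292,505), with the mouth centre within about 3 mm. Lowering.

Request:
send_rows --pt "2 0 18 0" --pt "2 0 38 0" --pt "2 0 58 0" --pt "2 0 78 0" --pt "2 0 92 0"

```text
time: 10.9
tool_pos: [0.5996, -0.0114, 0.1171]
eef_rot: [-0.001, 0.134, 0.991, -0.0]
contact_force: [0.6, -0.7, -1.0]
finger_gap: 0.0483
finger_force: 8.0
```

Request:
send_rows --pt "0 0 2 0" --pt "0 0 4 0" --pt "0 0 6 0"

```text
time: 11.2
tool_pos: [0.6007, -0.0113, 0.1132]
eef_rot: [0.001, 0.134, 0.991, 0.0]
contact_force: [-0.0, 0.7, -0.9]
finger_gap: 0.0484
finger_force: 8.0
```

Request:
send_rows --pt "0 0 2 0" --pt "0 0 4 0"

```text
time: 11.4
tool_pos: [0.6013, -0.0114, 0.1104]
eef_rot: [0.001, 0.134, 0.991, -0.0]
contact_force: [-2.0, -0.6, 12.9]
finger_gap: 0.0484
finger_force: 8.1
```

Request:
send_rows --pt "0 0 -2 0" --pt "0 0 -2 0" --pt "0 0 -2 0" --pt "0 0 -2 0" --pt "0 0 -2 0" --fingers 1

```text
time: 11.9
tool_pos: [0.6003, -0.0115, 0.1103]
eef_rot: [-0.0, 0.134, 0.991, -0.0]
contact_force: [0.3, 0.5, 0.1]
finger_gap: 0.0805
finger_force: 0.0
```

Request:
send_rows --pt "0 0 0 0" --pt "0 0 -40 0" --pt "0 0 -80 0" --pt "0 0 -120 0"

```text
time: 12.3
tool_pos: [0.6, -0.0114, 0.2317]
eef_rot: [-0.0, 0.134, 0.991, 0.0]
contact_force: [0.0, -0.8, -0.3]
finger_gap: 0.0871
finger_force: 0.0
```

```bash
python3 go.py .569,-.136,.16,200 .569,-.136,.16,20; python3 - <<'E'
from h import *
s=snap('side');x0,y0,x1,y1=235,150,335,250
for z in (.037,.121): print([((proj(s,np.array([.603,-.012,z])+[k,0,0])-[x0,y0])*6).round() for k in(-.024,0,.024)])
cv2.imwrite('pics/c8.png',cv2.resize(s['img'][y0:y1,x0:x1],(600,600),interpolation=2))
E
```

```text
.569,-.136,.16,200 -> [  -3.2 -128.4   71.7] turn -35.4
.569,-.136,.16,20 -> [  -3.2 -128.4   71.7] turn 144.6
yaw 164.62 t 12.3 tilt [-4.e-04  2.e-04 -1.e+00] q [ 0.8   0.54 -1.19  1.49  0.51  1.45  0.9 ] pos [ 0.6    -0.0114  0.2317]
[array([352., 345.]), array([299., 335.]), array([247., 325.])]
[array([351., 183.]), array([296., 174.]), array([241., 164.])]
```

View pics/c8.png

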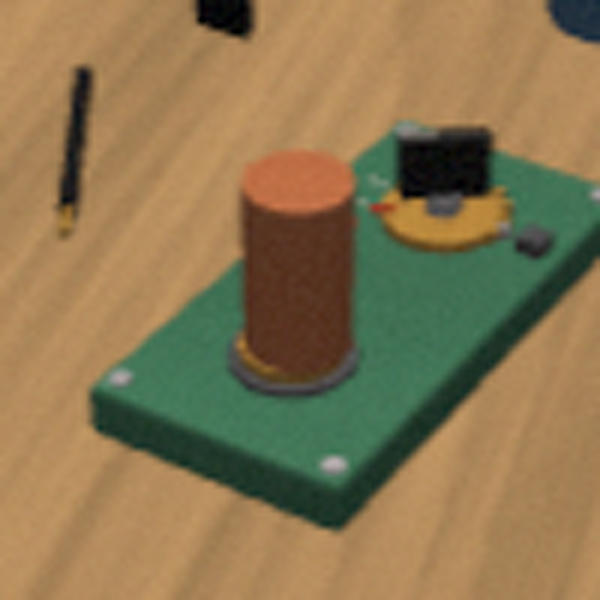

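The picture shows the cup home on the stake, its closed end at (299,181) as predicted for fully home, with the knob pointer at red. Moving to the knob.

Request:
send_rows --pt "-1 -30 0 -8" --pt "-2 -60 0 -16" --pt "-3 -95 0 -24" --pt "-3 -128 0 -32" --pt "-3 -128 0 -36"

```text
time: 12.85
tool_pos: [0.5683, -0.1417, 0.2295]
eef_rot: [-0.001, -0.178, 0.984, -0.001]
contact_force: [0.4, 0.0, 0.1]
finger_gap: 0.0874
finger_force: 0.0
```

```bash
python3 go.py .569,-.136,.061,201; python3 - <<'E'
from h import *
s=snap('side')
# bar direction from the top edge line in side view at z=.074
m=mask(s,(0,0,0),(180,255,60),(295,165,325,190));c=big(m)[:,0];print(cv2.contourArea(c))
top={};[top.__setitem__(x,min(top.get(x,999),y)) for x,y in np.argwhere(m.T>0)]
xs=sorted(top);print([(int(x),int(top[x])) for x in xs])
K=np.array((.569,-.136,0))
for a in(15,20,25): print(a,[proj(s,K+[.022*k*np.cos(np.radians(a)),.022*k*np.sin(np.radians(a)),.074]).round(1).tolist() for k in(-1,1)])
E
```

```text
.569,-.136,.061,201 -> [ -2.9   5.2 168.5] turn -0.5
yaw -159.53 t 12.85 tilt [-0.0013 -0.0013 -1.    ] q [ 1.12  0.6  -1.34  1.53  0.58  1.47  1.69] pos [ 0.5683 -0.1417  0.2295]
137.0
[(301, 173), (302, 173), (303, 173), (304, 173), (305, 173), (306, 173), (307, 173), (308, 173), (309, 172), (310, 172), (311, 172), (312, 172), (313, 172), (314, 172), (315, 172), (316, 173)]
15 [[318.3, 171.6], [302.5, 171.3]]
20 [[318.3, 171.2], [302.5, 171.6]]
25 [[318.2, 170.8], [302.5, 172.0]]
```

Request:
send_rows --pt "-3 5 0 -0.5" --pt "-3 5 30 -0.5" --pt "-3 5 60 -0.5" --pt "-3 5 90 -0.5" --pt "-3 5 110 -0.5"

```text
time: 13.4
tool_pos: [0.5698, -0.128, 0.1185]
eef_rot: [-0.001, -0.183, 0.983, 0.0]
contact_force: [-0.5, -0.6, 0.1]
finger_gap: 0.0871
finger_force: 0.0
```

```bash
python3 go.py .5695,-.136,.061,201
```

```text
.5695,-.136,.061,201 -> [ 3.1 -7.4 57.5] turn 0.1
yaw -158.87 t 13.4 tilt [-1.2e-03  2.0e-04 -1.0e+00] q [ 1.06  0.69 -1.25  1.67  0.68  1.3   1.62] pos [ 0.5698 -0.128   0.1185]
```

Request:
send_rows --pt "2.6 -5.8 0 0" --pt "2.6 -5.8 20 0" --pt "2.6 -5.8 40 0" --pt "2.6 -5.8 50 0" --pt "2.6 -5.8 50 0"

```text
time: 13.9
tool_pos: [0.5694, -0.136, 0.0694]
eef_rot: [-0.001, -0.183, 0.983, 0.0]
contact_force: [-0.3, -0.1, -0.1]
finger_gap: 0.087
finger_force: 0.0
```

Request:
send_rows --pt "0 0 5 0" --pt "0 0 7 0" --pt "0 0 7 0" --pt "0 0 7 0"

```text
time: 14.3
tool_pos: [0.5701, -0.1364, 0.0638]
eef_rot: [0.0, -0.183, 0.983, -0.0]
contact_force: [0.2, 0.1, -0.0]
finger_gap: 0.0872
finger_force: 0.0
```

```bash
python3 go.py .5695,-.136,.061,201
```

```text
.5695,-.136,.061,201 -> [0.5 0.6 2.8] turn 0.1
yaw -158.91 t 14.3 tilt [ 5.e-04 -2.e-04 -1.e+00] q [ 1.03  0.75 -1.19  1.71  0.74  1.21  1.59] pos [ 0.5701 -0.1364  0.0638]
```

Request:
send_rows --pt "0 0 3 0" --pt "0 0 3 0" --pt "0 0 3 0" --pt "0 0 3 0" --pt "0 0 3 0" --fingers 0 --force 10

```text
time: 14.8
tool_pos: [0.57, -0.1363, 0.0605]
eef_rot: [0.0, -0.183, 0.983, -0.0]
contact_force: [-0.1, -0.2, -0.2]
finger_gap: 0.0548
finger_force: 0.0
```

Request:
send_rows --pt "0 0 0 0" --pt "0 0 0 0" --pt "0 0 0 0" --pt "0 0 0 0" --pt "0 0 0 0"

```text
time: 15.3
tool_pos: [0.5699, -0.1363, 0.0604]
eef_rot: [-0.0, -0.183, 0.983, -0.0]
contact_force: [0.1, -0.4, 0.1]
finger_gap: 0.015
finger_force: 0.0
```

Request:
send_rows --pt "0 0 0 0" --pt "0 0 0 0" --pt "0 0 0 0" --pt "0 0 0 0" --pt "0 0 0 0"

```text
time: 15.8
tool_pos: [0.5701, -0.1369, 0.0604]
eef_rot: [0.0, -0.183, 0.983, -0.0]
contact_force: [1.6, -3.6, 0.0]
finger_gap: 0.0119
finger_force: 10.0
```

```bash
python3 go.py .5695,-.136,.061,201; python3 -c "
from h import *
s=env.state();M=R.from_quat(s['eef_rot'],scalar_first=True).as_matrix()
print('F tool',M.T@s['contact_force'],'T',s['ft_torque'],s['finger_gap'])"
```

```text
.5695,-.136,.061,201 -> [ 0.3  1.1 -0.6] turn 0.1
yaw -158.93 t 15.8 tilt [ 5.e-04 -7.e-04 -1.e+00] q [ 1.03  0.75 -1.19  1.71  0.74  1.21  1.59] pos [ 0.5701 -0.1369  0.0604]
F tool [-0.14635599 -3.96466947 -0.04387531] T [-0.85806948 -0.69623338 -0.10123505] 0.01185108792067372
```

The bar is gripped (12 mm gap). I'll recentre slightly, firm up the grip and turn in small steps.

Request:
send_rows --pt "0 -0.7 0 0" --pt "0 -0.7 0 0" --pt "0 -0.7 0 0" --force 55

```text
time: 16.1
tool_pos: [0.5701, -0.1369, 0.0604]
eef_rot: [-0.0, -0.183, 0.983, -0.0]
contact_force: [0.8, -3.6, 1.1]
finger_gap: 0.0116
finger_force: 55.0
```

Request:
send_rows --pt "0 0 0 4" --pt "0 0 0 8" --pt "0 0 0 12" --pt "0 0 0 16" --pt "0 0 0 16"

```text
time: 16.6
tool_pos: [0.5701, -0.1362, 0.0604]
eef_rot: [0.0, -0.044, 0.999, 0.0]
contact_force: [1.2, 0.5, 2.1]
finger_gap: 0.0114
finger_force: 55.0
```

```bash
cat > kn.py <<'E'
from h import *
s=env.state();M=R.from_quat(s['eef_rot'],scalar_first=True).as_matrix()
y=np.degrees(np.arctan2(M[1,0],M[0,0]));print('turned',round((201.07-y+180)%360-180,2),'F tool',(M.T@s['contact_force']).round(2),'Tz',s['ft_torque'].round(3),s['tool_pos'].round(4),s['finger_gap'],s['qpos'].round(2),s['time'])
E
python3 kn.py
```

```text
turned 15.98 F tool [-1.28  0.42 -2.13] Tz [-0.002 -0.426  0.045] [ 0.5701 -0.1362  0.0604] 0.011400148581257215 [ 1.01  0.72 -1.14  1.71  0.7   1.19  1.34] 16.6
```

Request:
send_rows --pt "0 0 0 4" --pt "0 0 0 8" --pt "0 0 0 8"

```text
time: 16.9
tool_pos: [0.5702, -0.1359, 0.0604]
eef_rot: [0.0, 0.024, 1.0, 0.0]
contact_force: [0.6, 1.4, 0.1]
finger_gap: 0.0114
finger_force: 55.0
```

```bash
python3 kn.py
```

```text
turned 23.87 F tool [-0.55  1.4  -0.09] Tz [ 0.515 -0.36  -0.105] [ 0.5702 -0.1359  0.0604] 0.011396554835546888 [ 0.99  0.7  -1.12  1.71  0.68  1.17  1.21] 16.9
```

Request:
send_rows --pt "0 0 0 3" --pt "0 0 0 3"

```text
time: 17.1
tool_pos: [0.5702, -0.1359, 0.0604]
eef_rot: [-0.0, 0.05, 0.999, 0.0]
contact_force: [0.7, 2.6, 0.8]
finger_gap: 0.0117
finger_force: 55.0
```

```bash
python3 kn.py
```

```text
turned 26.77 F tool [-0.48  2.71 -0.76] Tz [ 0.66  -0.349  0.301] [ 0.5702 -0.1359  0.0604] 0.01170854753527272 [ 0.99  0.69 -1.11  1.71  0.67  1.17  1.17] 17.1
```

Request:
send_rows --pt "0 0 0 4" --pt "0 0 0 8" --pt "0 0 0 12" --pt "0 0 0 16" --pt "0 0 0 16"

```text
time: 17.6
tool_pos: [0.5704, -0.1353, 0.0604]
eef_rot: [0.0, 0.188, 0.982, 0.001]
contact_force: [1.9, 5.3, -0.6]
finger_gap: 0.0118
finger_force: 55.0
```

```bash
python3 kn.py
```

```text
turned 42.78 F tool [0.2  5.58 0.61] Tz [ 1.167 -0.73   0.088] [ 0.5704 -0.1353  0.0604] 0.011764430925038325 [ 0.96  0.66 -1.06  1.71  0.63  1.15  0.91] 17.6
```

Request:
send_rows --pt "0 0.8 0 3" --pt "0 0.8 0 5" --pt "0 0.8 0 5"

```text
time: 17.9
tool_pos: [0.5706, -0.135, 0.0604]
eef_rot: [-0.0, 0.231, 0.973, 0.001]
contact_force: [2.0, 5.3, 1.0]
finger_gap: 0.0116
finger_force: 55.0
```

```bash
python3 kn.py
```

```text
turned 47.73 F tool [ 0.62  5.6  -1.  ] Tz [ 1.126 -0.503  0.032] [ 0.5706 -0.135   0.0604] 0.01157708517483807 [ 0.95  0.65 -1.04  1.71  0.61  1.14  0.83] 17.9
```

Request:
send_rows --pt "0 0 0 3" --pt "0 0 0 3" --pt "0 0 0 3"

```text
time: 18.2
tool_pos: [0.5706, -0.135, 0.0604]
eef_rot: [-0.0, 0.255, 0.967, 0.001]
contact_force: [1.5, 5.1, 0.8]
finger_gap: 0.0118
finger_force: 55.0
```

```bash
python3 kn.py
```

```text
turned 50.66 F tool [ 1.22  5.22 -0.81] Tz [ 1.258 -0.492  0.322] [ 0.5706 -0.135   0.0604] 0.011825320929700307 [ 0.94  0.65 -1.03  1.71  0.61  1.14  0.79] 18.2
```

Request:
send_rows --pt "0 0 0 4" --pt "0 0 0 8" --pt "0 0 0 12" --pt "0 0 0 14" --pt "0 0 0 14"

```text
time: 18.7
tool_pos: [0.5711, -0.1346, 0.0605]
eef_rot: [0.0, 0.372, 0.928, 0.001]
contact_force: [3.5, 5.8, -1.9]
finger_gap: 0.012
finger_force: 55.0
```

```bash
python3 kn.py
```

```text
turned 64.73 F tool [1.47 6.65 1.95] Tz [ 1.54  -1.185  0.147] [ 0.5711 -0.1346  0.0605] 0.011962764132034545 [ 0.91  0.62 -0.99  1.71  0.57  1.12  0.57] 18.7
```

Request:
send_rows --pt "0 0.5 0 3" --pt "0 0.5 0 6" --pt "0 0.5 0 8" --pt "0 0.5 0 8" --pt "0 0.5 0 8"

```text
time: 19.2
tool_pos: [0.5713, -0.1344, 0.0604]
eef_rot: [0.0, 0.435, 0.9, 0.001]
contact_force: [3.5, 6.1, -0.3]
finger_gap: 0.0117
finger_force: 55.0
```

```bash
python3 kn.py; python3 - <<'E'
from h import *
s=snap('side');t=snap('top')
m=mask(s,(0,110,30),(14,255,255),(260,165,310,225));print('cup px',cv2.boundingRect(big(m)))
E
```

```text
turned 72.67 F tool [2.57 6.51 0.35] Tz [ 1.388 -0.94   0.058] [ 0.5713 -0.1344  0.0604] 0.011703108390688595 [ 0.9   0.61 -0.96  1.71  0.55  1.11  0.44] 19.2
cup px (273, 175, 22, 38)
```

Request:
send_rows --pt "0 0 0 0" --pt "0 0 0 0" --pt "0 0 0 0" --pt "0 0 0 0"

```text
time: 19.7
tool_pos: [0.5714, -0.1344, 0.0604]
eef_rot: [0.0, 0.435, 0.9, 0.001]
contact_force: [2.8, 6.4, -0.7]
finger_gap: 0.0115
finger_force: 55.0
```

```bash
python3 kn.py; python3 -c "
from plant import env
print(env.sign_off())"
```

```text
turned 72.66 F tool [3.3  6.2  0.68] Tz [ 1.452 -0.956  0.073] [ 0.5714 -0.1344  0.0604] 0.011490252994829165 [ 0.9   0.61 -0.96  1.71  0.55  1.11  0.44] 19.7
the job is handed in; nothing more can be done
None
```

I handed the job in at about 20 s: by camera the cup is home and let go on the stake, and the knob is held at the third stop with a 55 N grip (tool turned 72.7° against 72.2°); `sign_off` returned no verdict, so the result is unconfirmed.

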